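Line up the lid board under the vent punch, then hold its key switch turned

ROBOT

A 6-joint arm with a two-finger parallel gripper is mounted at the origin on a cart in front of the work surface, level with it; the furniture and walls round the work are solid. World frame = base frame: x ahead of the robot, y to its left, z up, the work surface at z = 0. Lengths are in m, angles in rad, forces in N, time in s.
With the tool pointing down it reaches from about 0.25 to 0.8 m from the base axis. Payload 8.5 kg.
Tool frame: the origin (TCP) lies between the finger pads; the fingertips stand 17 mm ahead of it and the grasp point (between the pads) lies 2 mm behind it; z points along the fingers, y is the line along which they close (so a half turn about z gives the same grasp; the last joint's range is limited). The gripper opens to 85 mm and grips with 20 to 120 N. Pads are 22 mm wide; open, the fingers measure 114 mm over their backs; the gripper's body (76 mm by 85 mm) begins 54 mm behind the grasp point. The pads swing forward as they close: fully open they stand 13 mm farther back than shut.
Start: joints at [-1.161, 0.238, -0.013, 1.319, 0, 1.571], TCP at [0.209, -0.481, 0.248] pointing down, gripper open.
Joint ranges: [-2.66, 2.66], [-1.03, 1.9], [-1.14, 1.46], [-1.82, 2.27], [-1.45, 1.34], [-3.14, 3.14]. Speed limits (rad/s): [2.22, 2.22, 2.79, 3.14, 3.14, 3.14].

INTERFACE

Orientations are given as a 3x3 rotation matrix whose columns are the frame's x, y, z axes.
In Python, from rig import ctrl gives the robot as it stands. Calls block until the motion is done:
- ctrl.move_ptp(position, orientation): joint-space move of the TCP to a pose.
- ctrl.servo_line(position, rotation=None, v=0.15, guard=None): straight line of the TCP; rotation=None keeps the orientation; v is the mean speed in m/s. With guard (N) it stops when the force on the tool has changed by that much, and returns True; else False.
- ctrl.move_joints(angles): joint-space move.
- ctrl.open_gripper() and ctrl.gripper_close(): open the fingers fully, or close them until they stop; the grip force is fixed at half the most.
- ctrl.hold(seconds).
- ctrl.solve_ik(position, orientation): joint angles nearest the present ones, or None.
- ctrl.get_obs(): the state.
- ctrl.snapshot(name): name is "scene" or "top" or "wrist"; returns (picture, depth): 400x640x3 uint8, red, green, blue; 400x640 float32, m along the optical axis (not along the pixel's ray), 0 where there is no reading.
- ctrl.camera_model(name): a dict with "mtx" (3x3 intrinsics, pixels), "R" (3x3) and "t" (3): a world point X has camera coordinates R X + t. Camera axes: x right, y down, z forward; pixel columns grow to the right and rows downward; lengths in m; the calibration is good to about 2 mm. The wrist camera is an equidistant fisheye: a pixel r from the principal point sees the ray r / f radians off the axis. A picture is of the moment at which its call begins: read the wrist's pose just before it. camera_model takes no time and is no camera call; for the wrist camera it gives the pose at the moment of the call.
A pose or a line that the arm cannot do raises ctrl.PlanningError and nothing moves.
- ctrl.sign_off(): hands the job in; it is judged then, once.
Trained networks look in the newest picture that a camera, given by its name, has taken for a name from the list of things; names that differ only in an ending like _2 or _b are one class to them, and where a whole thing is asked for, a point or a joint stands for the part that bears it (a point fixed in the world has none). Each returns a list of dicts, best first, with "p" (0 to 1); they miss things now and then, are a little off and sometimes report something else, mostly with a low value. They report only what shows in the picture. A call takes as long as a camera call. They do not tell look-alikes from the thing itself.
- ctrl.look_for(target, camera): "point" ([x, y, z] in m, in world coordinates, good to about 4 mm: the middle of the surface that is visible of it).
- ctrl.spot_point(target, camera): "point" ([x, y, z] in m, in world coordinates, good to about 4 mm: a listed point, or the origin of a listed thing).
The state is a dict: "clock": time; "q": joint angles; "qd": joint speeds; "joint_torque": joint torques, N m; "tool_pos": TCP position; "eef_rot": TCP orientation; "ft_force": force on the tool from outside, world axes, zero at the start; "ft_torque": the same for the moment, N m; "width": opening from 0.0 (shut) to 1.0 (fully open); "finger_force": force on a finger pad.
Only numpy, scipy, OpenCV 4.12 (cv2) and the standard library are available. Lean on these libraries where they do the work, as an engineer would, in place of code of your own. Each camera call takes 0.05 s, during which the arm holds its last target. There are 200 camera calls.

TASK

Slide the lid board flat along the table by its grip block until the punch needle points into the middle of the small steel bush on the lid, and leave it there. Then take the key from its stand, push it down into the keyway on the punch's console, past the sticky pins, until it is fully home, and turn it a quarter turn clockwise (seen from above) to its stop. The switch springs back, so finish while still gripping the key and holding it turned; leave the marker, the tape roll and the salt jar where they are.

Things in the scene. Friction and masses are not known exactly. Their poses are not given: they have to be found in the camera images.
- board: loose flat wooden board, 115 (x) x 190 (y) x 12 mm, 0.3 kg, lying on the table; origin at the centre of its underside, y along its length. Upright wooden grip block 20 (x) x 40 (y) mm, from the board's top to 56 mm above the table, centred 70 mm along -y. At the +y end a thin white round lid blank (88 mm, centre 50 mm along +y) carries the steel bush
- grip (a point): centre of the board's grip block, 40 mm above the table; axes as the board's: grasp it across x (20 mm)
- mark (a point): the marked spot: centre of the steel bush (ring 22 mm outside, 12 mm hole, 5 mm high), at its top, 20 mm above the table, 140 mm along the board's +y from the grip block
- punch: fixed bench punch; origin on the table under the needle, open side to -x. Foot 12 mm high from 65 mm along +x, column 50 x 60 mm from 100 mm along +x, arm overhead 115 to 160 mm up, 50 mm wide, reaching 25 mm to -x of the needle. Key console (70 x 70 mm, 60 mm high) centred 160 mm along -y, 50 mm along -x of the needle; 12 mm high bars join it to the foot
- needle_tip (a point): the tip of the fixed, downward needle, 30 mm above the table (10 mm above the bush top)
- keyway (a point): centre of the keyway's mouth in the console's steel top face, 60 mm above the table, z up; slot 15.6 mm along x, 6.6 mm along y, chamfered 1.6 mm, in a fixed 6 mm plate: the key turns only when fully in (its neck then lies in the plate) and comes out only when turned back. Two spring pins 14 mm down resist with 5 to 15 N, yield to a push with small twists and click into the key's notches when home
- plug (a joint): angle of the key switch's plug: 0 as it starts, grows clockwise seen from above, hard stop at 1.5 rad. Its spring returns it (about 0.07 N m at the stop). The key has about 0.1 rad of play in it, so the key itself turns up to about 1.6 rad
- stand: fixed key stand, 64 x 54 mm, 40 mm high, with a slot along its x in which the key stands upright
- key: loose key, 45 g, upright in the stand, blade down; origin at the blade's tip, z up, x across its width, y its thickness. Pointed steel blade 14 x 5 mm up to 18 mm, round 5 mm neck to 26 mm, then flat black bow 32 (x) x 10 (y) mm from 26 to 68 mm, whose underside rests on the stand (on the console when home). Grasp the bow across y, fingertips 30 mm or more above the origin. Either way round fits
- key_tip (a point): tip of the key's blade (the key's origin); 26 mm below the keyway mouth when fully home
- marker: loose bystander: marker pen, 17 x 130 x 20 mm, lying on the table in front of the console
- tape: loose bystander: roll of packing tape, 83 mm across, 24 mm high, to the right behind the key stand
- salt: loose bystander: spice jar, 45 mm across, 106 mm high, behind the key stand
There are look-alikes about, which are no part of the job. Of the things shaped like the key, the black one is meant.

How it is judged:
By the outcome, as a careful person would: the job done as asked, in the order asked, and still so for the second after the job is handed in, while the arm keeps its last pose, push and grip.
It also fails if it takes over 59 s, if anything falls off the work surface, if the arm or the gripper's body presses on something with over 40 N, if the wrist force passes 120 N, or if a joint passes its speed limit or range.

## Working session

There is one attempt and no reset: what is moved stays moved. The work goes in short steps, each a Python script; the robot and the scene stay as the last script left them, time stands still between calls to the robot, and variables do not carry over. Pictures are saved under pics/ and viewed, at most 10 in all, crops included, and the job is handed in when it is done.

```bash
ls; mkdir -p pics; python3 - <<'E'
from rig import ctrl
import cv2,numpy as np
for n in ["scene","top"]:
    p,d=ctrl.snapshot(n); cv2.imwrite(f"pics/{n}0.png",p[...,::-1]); np.save(f"pics/{n}0.npy",d)
    m=ctrl.camera_model(n); print(n,m["mtx"].tolist(),np.round(m["R"],3).tolist(),np.round(m["t"],3))
    for t in ["grip","mark","needle_tip","keyway","key_tip","stand","punch","board","marker","tape","salt","key"]:
        print(t,[(np.round(r["point"],3).tolist(),round(r["p"],2)) for r in ctrl.spot_point(t,n)[:4]])
print(ctrl.get_obs()["clock"])
E
```

```text
pics
scene [[427.7863564319217, 0.0, 323.4926698217239], [0.0, 427.7863564319217, 204.45487987091613], [0.0, 0.0, 1.0]] [[0.85, -0.526, 0.015], [-0.355, -0.595, -0.721], [0.389, 0.608, -0.693]] [-0.472  0.125  0.938]
grip [([0.535, -0.162, 0.065], 0.71)]
mark []
needle_tip []
keyway [([0.536, -0.16, 0.06], 0.93)]
key_tip [([0.436, -0.292, 0.014], 0.75)]
stand [([0.434, -0.294, 0.002], 0.83)]
punch []
board [([0.534, -0.159, 0.063], 0.57)]
marker []
tape [([0.6, -0.446, -0.001], 0.78)]
salt [([0.631, -0.324, -0.002], 0.83)]
key [([0.43, -0.294, 0.015], 0.54)]
top [[369.4621840977754, 0.0, 318.9587528293905], [0.0, 369.4621840977754, 197.0119583038742], [0.0, 0.0, 1.0]] [[0.001, -1.0, 0.003], [-0.999, -0.001, -0.055], [0.055, -0.003, -0.999]] [-0.155  0.45   0.917]
grip [([0.445, 0.101, 0.041], 0.76)]
mark [([0.585, 0.105, 0.021], 0.77)]
needle_tip []
keyway [([0.535, -0.16, 0.064], 0.58)]
key_tip [([0.432, -0.29, 0.016], 0.55), ([0.286, -0.338, 0.005], 0.51)]
stand [([0.428, -0.292, 0.003], 0.91)]
punch [([0.431, -0.292, 0.012], 0.71), ([0.591, -0.006, -0.002], 0.59), ([0.602, -0.444, -0.004], 0.16)]
board [([0.513, 0.097, -0.003], 0.97), ([0.43, -0.285, 0.014], 0.44)]
marker [([0.382, -0.155, -0.003], 0.52), ([0.628, -0.327, -0.002], 0.33)]
tape [([0.605, -0.443, -0.006], 0.73)]
salt [([0.63, -0.328, -0.004], 0.62)]
key [([0.286, -0.342, 0.009], 0.54), ([0.43, -0.292, 0.014], 0.43)]
1.3
```

View pics/scene0.png

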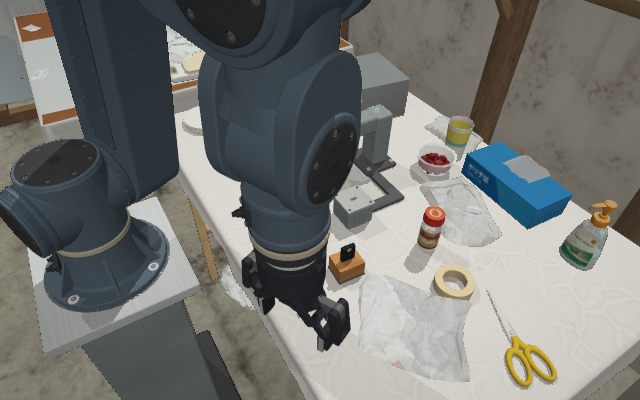

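View pics/top0.png

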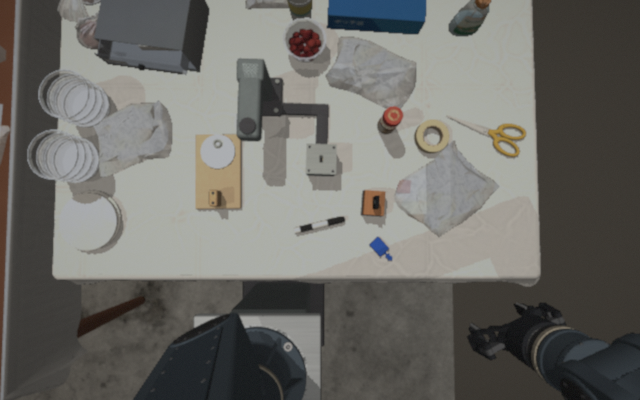

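The scene view shows the stand with the black key at about (347,262), the console at (352,205) and the punch half hidden by the arm. The top view shows the board at (218,172), bush end up, with the punch arm at (250,98), the console at (321,158), the key stand at (374,203) and a blue look-alike key at (380,247). Next I measure the orientations from top colour and depth.

```bash
cat > h.py <<'E'
import numpy as np,cv2
def cloud(d,m):
    """world points HxWx3 of a pinhole depth image"""
    v,u=np.mgrid[:d.shape[0],:d.shape[1]]
    K=m["mtx"]; c=np.dstack([(u-K[0,2])/K[0,0]*d,(v-K[1,2])/K[1,1]*d,d])
    return (c-m["t"])@m["R"]
def rect(P,mask):
    """largest blob's footprint rectangle: centre, size, angle deg, mean z"""
    n,l,s,_=cv2.connectedComponentsWithStats(mask.astype(np.uint8)); 
    k=1+np.argmax(s[1:,4]); X=P[l==k]
    r=cv2.minAreaRect((X[:,:2]*1000).astype(np.float32)); return np.round(r[0],1),np.round(r[1],1),round(r[2],1),np.round(np.median(X[:,2])*1e3,1),len(X)
E
python3 - <<'E'
from rig import ctrl
from h import *
p=cv2.imread("pics/top0.png"); d=np.load("pics/top0.npy"); m=ctrl.camera_model("top"); P=cloud(d,m)
def box(x0,x1,y0,y1,z0,z1): return (P[...,0]>x0)&(P[...,0]<x1)&(P[...,1]>y0)&(P[...,1]<y1)&(P[...,2]>z0)&(P[...,2]<z1)&(d>0)
print("console",rect(P,box(.47,.61,-.23,-.09,.052,.07)))
print("board",rect(P,box(.38,.66,.02,.18,.006,.022)))
print("grip",rect(P,box(.38,.5,.05,.15,.046,.07)))
print("stand",rect(P,box(.37,.48,-.36,-.23,.03,.047)))
print("bow",rect(P,box(.37,.48,-.36,-.23,.06,.12)))
print("arm",rect(P,box(.5,.8,-.06,.06,.14,.18)))
print("foot/bars",rect(P,box(.45,.8,-.2,.05,.006,.018)))
print("marker",rect(P,box(.3,.45,-.24,-.08,.008,.03)))
hsv=cv2.cvtColor(p,cv2.COLOR_BGR2HSV)
w=box(.53,.63,.04,.16,.008,.03)&(hsv[...,1]<60); print("lid",rect(P,w))
cv2.imwrite("pics/c1.png",cv2.resize(p[50:250,190:400],None,fx=3,fy=3,interpolation=cv2.INTER_CUBIC))
E
```

```text
console (array([ 538.8, -156.8]), array([72.4, 73.3]), 89.4, np.float64(59.5), 906)
board (array([514. , 102.8]), array([188.7, 115.2]), 0.9, np.float64(12.4), 3187)
grip (array([444.9, 101.2]), array([18.3, 38.9]), 89.3, np.float64(54.6), 147)
stand (array([ 433.9, -287.5]), array([50., 60.]), 85.6, np.float64(39.2), 428)
bow (array([ 433.2, -287.2]), array([10.2, 30.4]), 88.7, np.float64(79.9), 71)
arm (array([654.8,  -1. ]), array([ 60.7, 174.1]), 88.4, np.float64(159.5), 2027)
foot/bars (array([ 670.6, -100.9]), array([204.9, 107.5]), 62.8, np.float64(11.2), 1398)
marker (array([ 379.7, -153.4]), array([ 16.6, 129.4]), 13.6, np.float64(16.8), 334)
lid (array([568.9, 102.8]), array([77.8, 89.1]), 0.4, np.float64(14.7), 936)
```

View pics/c1.png

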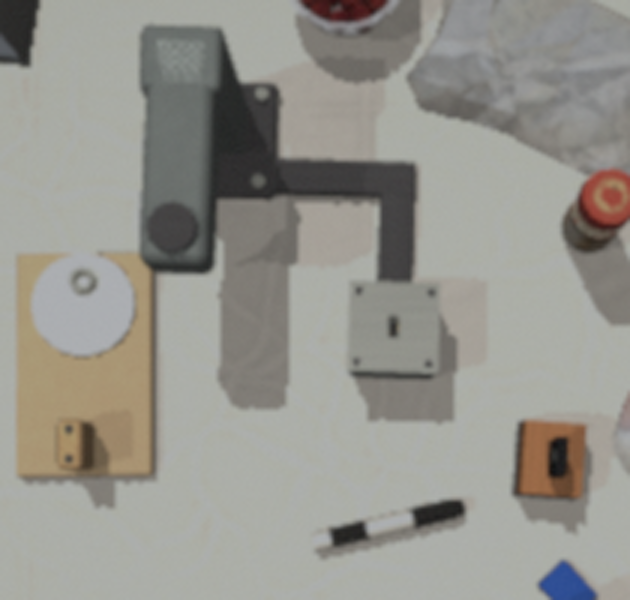

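The crop shows the console slot at (393,326) running vertically, along world x, and the black bow at (558,457) also along x. The bush is at (83,282) on the lid. Now I move above the grip block and measure the needle and bush more closely.

```bash
python3 - <<'E'
from rig import ctrl
from h import *
o=ctrl.get_obs(); print(np.round(o["eef_rot"],2).tolist(), o["width"])
for s in (1,-1):
    R=np.array([[s,0,0],[0,-s,0],[0,0,-1.]])
    for pos in ([.445,.101,.15],[.43,-.29,.15],[.537,-.158,.1]):
        q=ctrl.solve_ik(pos,R); print(s,pos,None if q is None else np.round(q,2))
R=np.array([[1,0,0],[0,-1,0],[0,0,-1.]])
c=np.cos(np.pi/2);
Rt=np.array([[0,-1,0],[-1,0,0],[0,0,-1.]]) # cw: x->-y
for r in (Rt,-Rt@np.diag([1,1,-1])): print("turned",np.round(ctrl.solve_ik([.537,-.158,.1],r),2))
ctrl.move_ptp([.43,.1,.2],R)
p,d=ctrl.snapshot("wrist"); cv2.imwrite("pics/w1.png",p[...,::-1])
m=ctrl.camera_model("wrist");print(m["mtx"].tolist(),np.round(m["R"],3).tolist(),(-m["R"].T@m["t"]).round(3))
p,d=ctrl.snapshot("scene"); cv2.imwrite("pics/s1.png",p[...,::-1]);np.save("pics/s1.npy",d)
for n in ["scene","wrist"]:
    for t in ["mark","grip","needle_tip","keyway","key_tip"]:
        print(n,t,[(np.round(r["point"],4).tolist(),round(r["p"],2)) for r in ctrl.spot_point(t,n)[:3]])
print(ctrl.get_obs()["clock"])
E
```

```text
[[0.92, 0.4, -0.0], [0.4, -0.92, 0.0], [-0.0, -0.0, -1.0]] 0.997417428957077
1 [0.445, 0.101, 0.15] [ 0.22  0.18 -0.35  1.04  0.   -2.92]
1 [0.43, -0.29, 0.15] [-0.59  0.28 -0.22  1.07  0.    2.55]
1 [0.537, -0.158, 0.1] [-0.29  0.39 -0.2   0.99  0.    2.86]
-1 [0.445, 0.101, 0.15] [ 0.22  0.18 -0.35  1.04  0.    0.22]
-1 [0.43, -0.29, 0.15] [-0.59  0.28 -0.22  1.07  0.   -0.59]
-1 [0.537, -0.158, 0.1] [-0.29  0.39 -0.2   0.99  0.   -0.29]
turned [-0.29  0.39 -0.2   0.99  0.   -1.86]
turned [-0.29  0.39 -0.2   0.99  0.    1.28]
[[309.70691628693146, 0.0, 316.96996634569706], [0.0, 309.70691628693146, 196.8936948130271], [0.0, 0.0, 1.0]] [[-0.0, -1.0, -0.0], [-0.945, 0.0, 0.326], [-0.326, 0.0, -0.945]] [0.513 0.1   0.324]
scene mark [([0.5854, 0.1008, 0.0196], 0.96)]
scene grip [([0.4474, 0.0969, 0.0414], 0.66), ([0.4333, -0.2948, -0.0016], 0.55)]
scene needle_tip [([0.5904, 0.0, 0.0271], 0.88)]
scene keyway [([0.537, -0.1585, 0.0603], 0.93)]
scene key_tip [([0.2896, -0.338, 0.006], 0.9), ([0.4336, -0.2943, 0.0134], 0.69), ([0.4332, -0.2903, 0.0136], 0.54)]
wrist mark [([0.5812, 0.1023, 0.0207], 0.74), ([0.4345, -0.29, 0.0108], 0.47)]
wrist grip [([0.4385, 0.1018, 0.04], 0.96), ([0.438, -0.2909, 0.0125], 0.47)]
wrist needle_tip [([0.5921, -0.0051, 0.0312], 0.71)]
wrist keyway [([0.5364, -0.1615, 0.0586], 0.82)]
wrist key_tip [([0.4364, -0.2885, 0.0185], 0.87), ([0.2892, -0.3381, 0.009], 0.64)]
5.6167
```

View pics/w1.png

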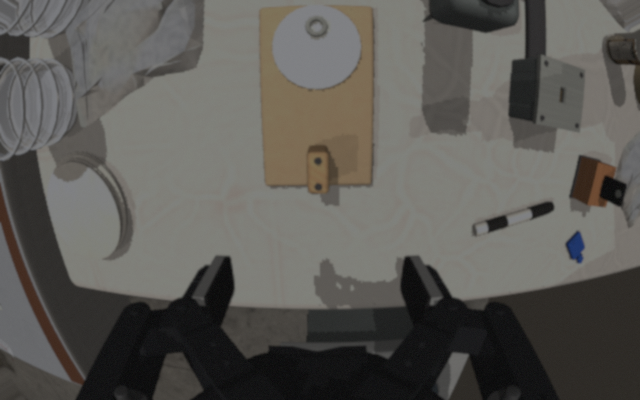

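View pics/s1.png

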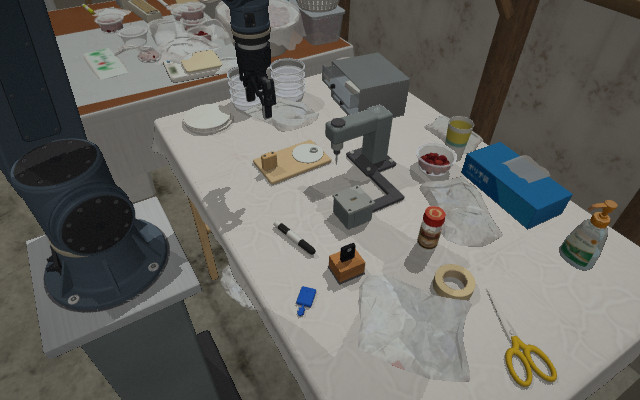

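The wrist view shows the bush at (317,27) and the block at (317,170); the scene view shows the needle at (337,160) and the bush at (313,150). I'll take two closer wrist shots: needle with bush, and console with key.

```bash
cat >> h.py <<'E'
def pix2world(uv,m,z):
    """fisheye pixel -> world point at height z"""
    K=m["mtx"]; a=np.array([(uv[0]-K[0,2])/K[0,0],(uv[1]-K[1,2])/K[1,1]]); r=np.hypot(*a)
    ray=np.r_[a/max(r,1e-9)*np.sin(r),np.cos(r)]@m["R"]; c=-m["R"].T@m["t"]
    return c+ray*(z-c[2])/ray[2]
def world2pix(X,m):
    c=m["R"]@X+m["t"]; r=np.arctan2(np.hypot(c[0],c[1]),c[2]); h=np.hypot(c[0],c[1])
    return m["mtx"][:2,2]+m["mtx"][0,0]*r*c[:2]/h
def Rdown(yaw):
    """tool down, tool x at yaw from world x"""
    c,s=np.cos(yaw),np.sin(yaw); return np.array([[c,s,0],[s,-c,0],[0,0,-1.]])
E
python3 - <<'E'
from rig import ctrl
from h import *
import pickle
for i,(pos,yaw,ts) in enumerate([([.42,.1,.14],-np.pi/2,["needle_tip","mark","grip"]),([.40,-.225,.22],-np.pi,["keyway","key_tip","key"])]):
    ctrl.move_ptp(pos,Rdown(yaw)); ctrl.hold(.15)
    m=ctrl.camera_model("wrist"); p,d=ctrl.snapshot("wrist"); cv2.imwrite(f"pics/v{i}.png",p[...,::-1]); pickle.dump((m,d),open(f"pics/v{i}.pkl","wb"))
    for t in ts:
        print(t,[(np.round(r["point"],4).tolist(),round(r["p"],2),np.round(world2pix(np.array(r["point"]),m))) for r in ctrl.spot_point(t,"wrist")[:2]])
print(ctrl.get_obs()["clock"],ctrl.get_obs()["q"].round(2))
a=cv2.imread("pics/v0.png");b=cv2.imread("pics/v1.png")
E
```

```text
needle_tip [([0.5919, -0.0051, 0.0316], 0.6, array([115.,  85.]))]
mark [([0.584, 0.1021, 0.0203], 0.93, array([141., 199.])), ([0.5179, 0.1035, -0.0001], 0.56, array([211., 193.]))]
grip [([0.4404, 0.0992, 0.037], 0.85, array([290., 203.]))]
keyway [([0.5365, -0.1606, 0.0568], 0.9, array([371., 297.]))]
key_tip [([0.4346, -0.2867, 0.0187], 0.79, array([262., 203.])), ([0.2918, -0.3372, 0.0069], 0.67, array([215.,  77.]))]
key [([0.2909, -0.338, 0.0069], 0.72, array([214.,  76.])), ([0.4334, -0.2919, 0.0102], 0.67, array([258., 200.]))]
8.9917 [-0.51  0.14 -0.22  1.22  0.   -0.51]
```

View pics/v0.png

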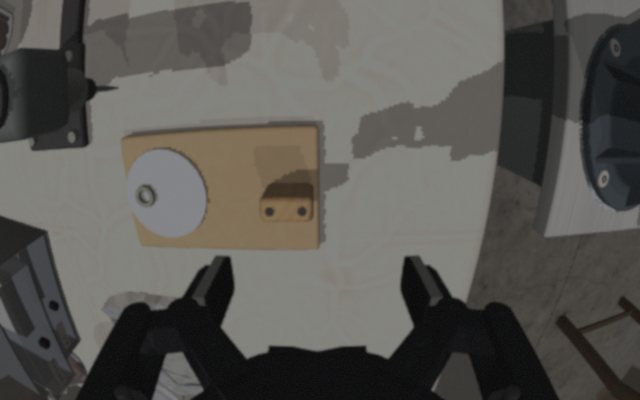

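View pics/v1.png

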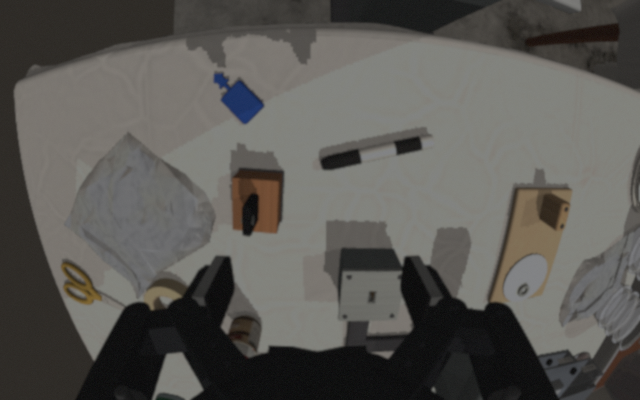

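In v0 the needle tip is at (118,88), the bush at (146,196) and the block's screws at (269,211) and (302,211). In v1 the slot is at (373,297) and the bow at (251,213). I'll refine these locally and convert them.

```bash
python3 - <<'E'
from h import *
import pickle
m0,d0=pickle.load(open("pics/v0.pkl","rb")); m1,d1=pickle.load(open("pics/v1.pkl","rb"))
print("needle",pix2world((118,88),m0,.03)); 
print("bush",pix2world((146,196),m0,.02), "block",pix2world((285.5,211),m0,.056))
print("keyway",pix2world((373,297),m1,.06))
def fcloud(d,m):
    v,u=np.mgrid[:400,:640]; K=m["mtx"]; a=(u-K[0,2])/K[0,0]; b=(v-K[1,2])/K[1,1]; r=np.hypot(a,b)+1e-9
    s=np.tan(r)/r; return (np.dstack([a*s*d,b*s*d,d])-m["t"])@m["R"]
P=fcloud(d1,m1)
def box(P,x0,x1,y0,y1,z0,z1): return (P[...,0]>x0)&(P[...,0]<x1)&(P[...,1]>y0)&(P[...,1]<y1)&(P[...,2]>z0)&(P[...,2]<z1)
print("console",rect(P,box(P,.47,.61,-.23,-.09,.055,.065)))
print("stand",rect(P,box(P,.37,.48,-.36,-.23,.036,.043)))
print("bow",rect(P,box(P,.37,.48,-.36,-.23,.05,.12)))
print("bowtop",rect(P,box(P,.37,.48,-.36,-.23,.078,.12)))
P=fcloud(d0,m0)
print("board",rect(P,box(P,.38,.66,.02,.18,.008,.017)))
print("blocktop",rect(P,box(P,.38,.5,.05,.15,.05,.07)))
i=box(P,.55,.62,-.04,.04,.02,.06); print("needle pts",i.sum(),P[i][np.argsort(P[i][:,2])][:4].round(4))
g=cv2.imread("pics/v1.png",0)
print(g[288:306,366:382])
cv2.imwrite("pics/z.png",np.vstack([cv2.resize(cv2.imread("pics/v0.png")[60:120,60:180],None,fx=5,fy=5),cv2.resize(cv2.imread("pics/v1.png")[170:230,210:330],None,fx=5,fy=5)]))
E
```

```text
needle [ 0.58945804 -0.00183852  0.03      ]
bush [0.57816291 0.09929366 0.02      ] block [0.4419737  0.09854035 0.056     ]
keyway [ 0.53457426 -0.15926535  0.06      ]
console (array([ 535.3, -161. ]), array([74.2, 75.1]), 88.4, np.float64(58.6), 3003)
stand (array([ 430.8, -290.7]), array([50.4, 61.3]), 85.4, np.float64(38.7), 1875)
bow (array([ 429.8, -290.7]), array([11.8, 32.4]), 87.1, np.float64(78.7), 527)
bowtop (array([ 430.4, -291.3]), array([10.5, 31.1]), 87.8, np.float64(80.4), 293)
board (array([512.2,  99.6]), array([190.3, 115.3]), 0.8, np.float64(11.1), 20247)
blocktop (array([442.3,  98.1]), array([40.5, 19.5]), 0.7, np.float64(54.5), 1354)
needle pts 98 [[ 0.5906 -0.002   0.0284]
 [ 0.5907 -0.002   0.0298]
 [ 0.5898 -0.0028  0.031 ]
 [ 0.5916 -0.0039  0.0315]]
[[109 109 110 109 110 110 110 109 110 110 109 108 110 110 110 109]
 [109 108 108 107 107 107 107 108 108 108 108 109 110 109 109 110]
 [107 108 106 102  99  98  98 100 101 102 105 106 110 110 109 110]
 [107 106 100  91  82  78  78  80  83  86  96 103 107 109 107 109]
 [106 104  95  78  63  56  55  57  64  76
[... 197 characters left out ...]
  80  97 106 108 109 108 109]
 [106 101  87  71  58  48  43  50  63  82  97 105 107 108 108 107]
 [104  98  84  68  56  46  43  51  64  83  98 106 106 106 107 106]
 [104  95  82  64  52  43  43  53  68  86 100 106 106 106 107 106]
 [103  94  78  61  49  44  45  55  70  87 102 106 106 107 107 106]
 [102  92  74  58  48  46  51  61  75  91 103 106 107 108 108 108]
 [102  92  77  65  62  59  62  67  78  92 104 106 109 107 108 109]
 [102  95  86  79  80  79  77  78  85  95 104 107 109 109 109 109]
 [105  99  95  94  93  92  91  91  95 101 107 110 108 110 109 108]
 [105 104 102 102 101 101 101 101 103 104 106 109 108 109 107 107]
 [106 106 105 105 105 104 105 104 104 106 106 107 107 106 107 106]]
```

View pics/z.png

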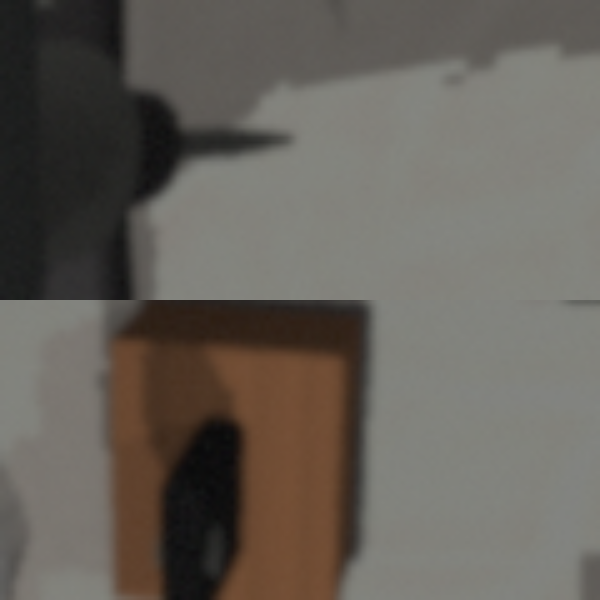

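The relative measurements agree across the cameras: keyway minus key is about (105, 130) mm, and the board needs about (+6.5, -102) mm. Next I grasp the block, slide the board and check.

```bash
python3 - <<'E'
from rig import ctrl
from h import *
R=Rdown(np.pi+.013)
ctrl.move_ptp([.444,.100,.11],R)
ctrl.servo_line([.444,.100,.039],v=.12,guard=15) and print("guard")
ctrl.gripper_close(); o=ctrl.get_obs(); print(o["width"],o["finger_force"],o["tool_pos"].round(4),o["ft_force"].round(1))
x,y,z=o["tool_pos"]
ctrl.servo_line([.4505,-.004,z],v=.08); ctrl.hold(.3)
o=ctrl.get_obs(); print(o["tool_pos"].round(4),o["ft_force"].round(1),o["clock"])
for n in ("scene","top","wrist"):
    m=ctrl.camera_model(n);p,d=ctrl.snapshot(n)
    cv2.imwrite(f"pics/{n}2.png",p[...,::-1]); np.save(f"pics/{n}2.npy",d)
    for t in ["mark","needle_tip","grip","board"]:
        print(n,t,[(np.round(r["point"],4).tolist(),round(r["p"],2)) for r in ctrl.spot_point(t,n)[:2]])
P=cv2.imread("pics/scene2.png")[110:190,270:390]
cv2.imwrite("pics/z2.png",cv2.resize(P,None,fx=6,fy=6,interpolation=cv2.INTER_CUBIC))
E
```

```text
0.22364465187318217 59.56874907016754 [0.4442 0.1    0.0394] [-0.9 -0.6  5.1]
[ 0.4505 -0.0042  0.0394] [-0.7 -2.8  4.3] 13.4
scene mark []
scene needle_tip [([0.5912, -0.0015, 0.0284], 0.6)]
scene grip [([0.451, -0.0047, 0.0409], 0.73)]
scene board [([0.5206, -0.0025, -0.0007], 0.97)]
top mark [([0.5912, 0.0017, 0.0206], 0.85)]
top needle_tip [([0.4517, -0.0014, 0.0377], 0.5), ([0.4293, -0.2904, 0.0188], 0.45)]
top grip [([0.45, -0.0025, 0.0414], 0.82)]
top board []
wrist mark []
wrist needle_tip []
wrist grip [([0.446, -0.0021, 0.0398], 0.94)]
wrist board [([0.5209, 0.0008, -0.0002], 0.6)]
```

View pics/z2.png

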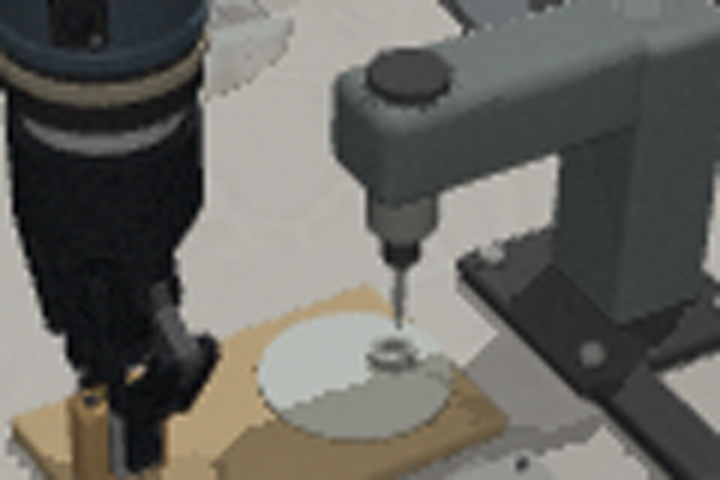

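The scene crop shows the needle tip at crop (400,328) and the bush top ring centred at about (392,351), so they are close. I'll work out the residual offset.

```bash
python3 - <<'E'
from rig import ctrl
from h import *
m=ctrl.camera_model("scene"); K=m["mtx"]; c=-m["R"].T@m["t"]
def w(u,v,z):
    u,v=(u+.5)/6-.5+270,(v+.5)/6-.5+110
    r=np.array([(u-K[0,2])/K[0,0],(v-K[1,2])/K[1,1],1])@m["R"]; return (c+r*(z-c[2])/r[2])[:2].round(4)
print("needle",w(400,329,.03),"bush",w(392,351,.02),w(392,354,.02),w(394,351,.02))
# ring: dark pixels in the enlarged crop
g=cv2.cvtColor(cv2.imread("pics/z2.png"),cv2.COLOR_BGR2GRAY)[330:385,355:430]
i=g<145; v,u=np.nonzero(i); print("dark ring bbox",u.min()+355,u.max()+355,v.min()+330,v.max()+330, "centroid",u.mean()+355,v.mean()+330)
print(g[::4,::4])
E
```

```text
needle [ 5.947e-01 -5.000e-04] bush [ 0.5902 -0.0015] [ 0.589  -0.0033] [ 0.591 -0.002]
dark ring bbox 366 429 338 384 centroid 397.42599277978337 364.5667870036101
[[185 185 184 184 185 185 186 187 188 193 177 161 181 192 188 185 182 180
  179]
 [185 184 184 185 184 182 182 180 177 173 178 184 180 180 183 185 186 184
  182]
 [184 184 184 186 182 174 171 162 152 141 142 152 156 166 178 184 186 184
  184]
 [184 184 184 182 171 154 145 124 104 101 100 107 121 141 160 183 191 184
  185]
 [184 185 184 180 163 140 126 101  82  85  84  86 102 126 148 168 182 186
  185]
 [184 185 185 182 165 143 127 112 104 105 106 108 112 130 148 143 161 187
  186]
 [185 189 181 141 127 140 145 145 145 155 148 129 117 108 115 137 172 190
  166]
 [185 191 179 123  98 114 134 147 151 162 153 130 115  88  83 124 161 167
  143]
 [184 188 182 153 105  75  91 104 107 108 108 106 104  88  79 100 118 126
  136]
 [184 188 183 154 116  91  85  84  86  84  85  89  96  93  89 103 117 128
  137]
 [184 187 184 163 141 124 108 100  99  94  91  96 108 114 115 122 133 140
  134]
 [184 185 185 188 164 136 135 137 134 122 115 120 133 140 138 138 140 138
  125]
 [188 190 187 168 149 140 142 144 142 137 133 134 140 143 143 141 140 138
  132]
 [173 176 170 143 132 139 140 140 139 141 141 140 139 139 140 139 139 139
  141]]
```

In the scene view the bush sits about 4 mm short in x. I'll shift the board +3.5 mm in x and +1 mm in y, release, and verify with the wrist camera from up close.

```bash
python3 - <<'E'
from rig import ctrl
from h import *
import pickle
o=ctrl.get_obs(); x,y,z=o["tool_pos"]
ctrl.servo_line([x+.0035,y+.001,z],v=.03); ctrl.open_gripper()
ctrl.servo_line([x+.0035,y+.001,.1],v=.15)
ctrl.move_ptp([.43,.1,.1],Rdown(-np.pi/2)); ctrl.hold(.2)
m=ctrl.camera_model("wrist"); p,d=ctrl.snapshot("wrist"); pickle.dump((m,d),open("pics/v3.pkl","wb")); cv2.imwrite("pics/v3.png",p[...,::-1])
for t in ["mark","needle_tip","grip"]:
    print(t,[(np.round(r["point"],4).tolist(),round(r["p"],2)) for r in ctrl.spot_point(t,"wrist")[:2]])
p2,d2=ctrl.snapshot("scene"); cv2.imwrite("pics/s3.png",p2[...,::-1])
for t in ["mark","needle_tip"]:
    print(t,[(np.round(r["point"],4).tolist(),round(r["p"],2)) for r in ctrl.spot_point(t,"scene")[:2]])
u,v=world2pix(np.array([.592,-.001,.025]),m).astype(int); u0,v0=max(u-30,0),max(v-25,0); print(u,v,u0,v0)
A=cv2.resize(cv2.cvtColor(p,cv2.COLOR_RGB2BGR)[v0:v0+50,u0:u0+60],None,fx=8,fy=8,interpolation=cv2.INTER_CUBIC)
B=cv2.resize(cv2.cvtColor(p2,cv2.COLOR_RGB2BGR)[150:185,310:360],None,fx=6,fy=6,interpolation=cv2.INTER_CUBIC)
B=cv2.copyMakeBorder(B,0,400-210,0,0,cv2.BORDER_CONSTANT); cv2.imwrite("pics/z3.png",np.hstack([A,B]))
print(ctrl.get_obs()["clock"])
E
```

```text
mark [([0.5926, -0.0021, 0.0214], 0.82)]
needle_tip [([0.5887, -0.0023, 0.0304], 0.6)]
grip [([0.4458, 0.0007, 0.0402], 0.58)]
mark [([0.595, -0.005, 0.02], 0.95), ([0.6306, -0.3214, 0.0002], 0.74)]
needle_tip [([0.5895, -0.0032, 0.0286], 0.56)]
99 89 69 64
17.3833
```

View pics/z3.png

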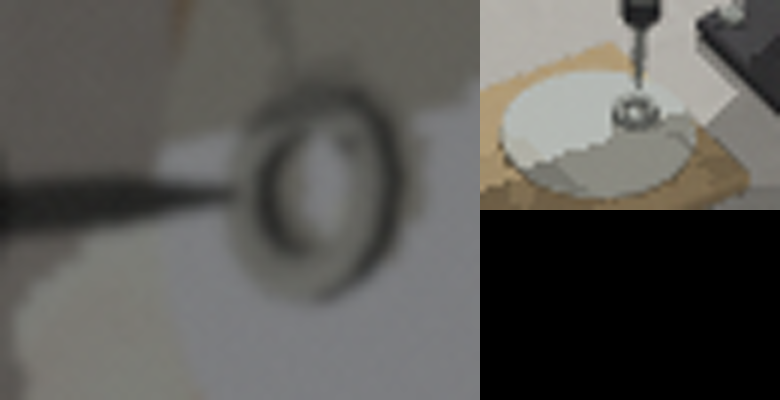

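The wrist crop shows the needle tip at (235,194) and the bush top centre at about (306,191). The scene crop shows the tip at (158,88) and the bush at (155,110). Converting to millimetres:

```bash
python3 - <<'E'
from rig import ctrl
from h import *
import pickle
m,_=pickle.load(open("pics/v3.pkl","rb"))
f=lambda a,b:(69+(a+.5)/8-.5,64+(b+.5)/8-.5)
n=pix2world(f(235,194),m,.03); b=pix2world(f(306,191),m,.02); print("wrist",n,b,(n-b)*1000)
for z,dz in((.031,.02),(.029,.02)): print(pix2world(f(235,194),m,z))
m=ctrl.camera_model("scene"); K=m["mtx"]; c=-m["R"].T@m["t"]
def w(u,v,z):
    u,v=(u+.5)/6-.5+310,(v+.5)/6-.5+150
    r=np.array([(u-K[0,2])/K[0,0],(v-K[1,2])/K[1,1],1])@m["R"]; return (c+r*(z-c[2])/r[2])[:2]
n=w(158,88,.03)
for v in (108,110,112,114): print("scene",v,(n-w(155,v,.02))*1000, n)
E
```

```text
wrist [ 0.58955984 -0.00237542  0.03      ] [ 0.58841712 -0.00218461  0.02      ] [ 1.14272447 -0.19081332 10.        ]
[ 0.58873454 -0.00228322  0.031     ]
[ 0.59038514 -0.00246762  0.029     ]
scene 108 [1.84084049 1.00789213] [5.94341066e-01 5.66482388e-04]
scene 110 [2.61588096 2.20478654] [5.94341066e-01 5.66482388e-04]
scene 112 [3.38954093 3.39954905] [5.94341066e-01 5.66482388e-04]
scene 114 [4.16182408 4.59218533] [5.94341066e-01 5.66482388e-04]
```

By the high-resolution wrist view the board is within about 1–2 mm, so it stays. Next is the key.

```bash
python3 - <<'E'
from rig import ctrl
from h import *
R=Rdown(np.pi-.05)
ctrl.servo_line([.43,.1,.16],v=.2)
ctrl.move_ptp([.4318,-.2895,.14],R)
print("guard",ctrl.servo_line([.4318,-.2895,.067],v=.12,guard=12))
ctrl.gripper_close(); ctrl.hold(.1); o=ctrl.get_obs(); print(o["width"],o["finger_force"],o["tool_pos"].round(4),o["ft_force"].round(1),o["clock"])
ctrl.servo_line([.4318,-.2895,.14],v=.1); o=ctrl.get_obs(); print(o["width"],o["finger_force"],o["ft_force"].round(1))
T=np.array([.537,-.1593,.130])
ctrl.servo_line(T,rotation=Rdown(np.pi-.018),v=.12); ctrl.hold(.2)
for n in("scene","wrist","top"):
    ctrl.snapshot(n)
    for t in ["key_tip","keyway","marker"]:
        print(n,t,[(np.round(r["point"],4).tolist(),round(r["p"],2)) for r in ctrl.spot_point(t,n)[:3]])
o=ctrl.get_obs(); print(o["q"].round(3),o["ft_force"].round(1),o["clock"])
E
```

```text
guard False
0.10856822904350563 58.725292682647705 [ 0.4319 -0.2899  0.0672] [-0.6 -2.6  3.3] 20.8167
0.10629706442931779 59.14328098297119 [-0.8  0.1  0.1]
scene key_tip [([0.2899, -0.3381, 0.007], 0.76), ([0.5365, -0.164, 0.0791], 0.5)]
scene keyway [([0.5379, -0.1603, 0.0587], 0.77)]
scene marker [([0.38, -0.1551, 0.0018], 0.77)]
wrist key_tip [([0.5351, -0.1566, 0.08], 0.66), ([0.5945, -0.0036, 0.0175], 0.63)]
wrist keyway [([0.537, -0.1611, 0.0572], 0.58)]
wrist marker [([0.376, -0.1574, -0.0004], 0.97), ([0.4341, -0.2883, 0.0014], 0.31)]
top key_tip [([0.2893, -0.339, 0.0067], 0.62)]
top keyway []
top marker []
[-0.288  0.361 -0.15   1.06  -0.    -0.27 ] [-0.7 -0.7 -0.1] 24.05
```

```bash
python3 - <<'E'
from rig import ctrl
from h import *
def rep(s): o=ctrl.get_obs(); print(s,o["tool_pos"].round(4),o["ft_force"].round(1),o["ft_torque"].round(2),round(o["clock"],2))
ctrl.servo_line([.537,-.160,.117],v=.08)
g=ctrl.servo_line([.537,-.160,.102],v=.02,guard=7); ctrl.hold(.1); rep(g)
E
```

```text
False [ 0.5371 -0.16    0.1021] [ 0.4  0.2 -0.7] [-0.02  0.01 -0.01] 25.37
```

The blade entered the slot freely. Now I push with small twists.

```bash
python3 - <<'E'
from rig import ctrl
from h import *
def rep(s): o=ctrl.get_obs(); print(s,o["tool_pos"].round(4),o["ft_force"].round(1),o["ft_torque"].round(2),round(o["clock"],2)); return o
z=.102; y0=np.pi-.018
for k in range(14):
    z=max(z-.0015,.0855); s=(-1)**k
    g=ctrl.servo_line([.537,-.160,z],rotation=Rdown(y0+s*.05),v=.02,guard=30); o=rep((k,round(z,4),g))
    if g: break
    if z<.0866: break
E
```

```text
(0, 0.1005, False) [ 0.537  -0.16    0.1005] [-0.5 -0.2 -0.6] [-0.08  0.    0.01] 25.62
(1, 0.099, False) [ 0.537 -0.16   0.099] [-0.4  0.6 -0.6] [-0.01  0.01  0.03] 25.87
(2, 0.0975, False) [ 0.537  -0.1601  0.0976] [ 0.3 -0.4 -0.6] [-0.16 -0.05 -0.02] 26.12
(3, 0.096, False) [ 0.537 -0.16   0.096] [-0.1 -0.2 -0. ] [-0.07 -0.04  0.  ] 26.37
(4, 0.0945, False) [ 0.537  -0.1601  0.0949] [-1.1 -1.   3.5] [-0.13  0.19 -0.04] 26.62
(5, 0.093, False) [ 0.5373 -0.1599  0.0942] [-3.   1.1 11.3] [0.24 0.66 0.02] 26.87
(6, 0.0915, False) [ 0.5374 -0.1602  0.0926] [-2.6 -0.3  8. ] [-0.13  0.5  -0.01] 27.12
(7, 0.09, False) [ 0.5367 -0.1599  0.0895] [-0.5 -1.  -4.2] [-0.2  -0.14  0.02] 27.37
(8, 0.0885, False) [ 0.5369 -0.1601  0.0884] [-0.3 -1.8 -3.7] [-0.35 -0.1  -0.01] 27.62
(9, 0.087, False) [ 0.5372 -0.16    0.0872] [ 0.1 -1.2 -0.2] [-0.26  0.03 -0.05] 27.87
(10, 0.0855, False) [ 0.5376 -0.1603  0.0871] [-3.4 -0.6 14.3] [-0.13  0.81  0.17] 28.12
```

It has reached bottom at TCP z 0.087, as predicted for fully home. Turning clockwise now.

```bash
python3 - <<'E'
from rig import ctrl
from h import *
def rep(s): o=ctrl.get_obs(); q=o["q"]; print(s,o["tool_pos"].round(4),o["ft_force"].round(1),o["ft_torque"].round(2),"yaw",round(np.arctan2(o["eef_rot"][1,0],o["eef_rot"][0,0]),3),round(o["width"],3),round(o["clock"],2)); return o
y0=np.pi-.018; P=[.537,-.160,.0863]
ctrl.servo_line(P,rotation=Rdown(y0),v=.02); rep("home")
for a in (.2,.4,.7,1.0,1.2,1.35,1.45,1.52,1.57,1.61):
    # rotation in place: via tiny line with joint move on wrist
    q=ctrl.solve_ik(P,Rdown(y0-a)); ctrl.move_joints(q); o=rep(a)
    if abs(o["ft_torque"][2])>.6 or np.linalg.norm(o["ft_force"])>30: break
E
```

```text
home [ 0.5373 -0.16    0.0872] [-1.3 -0.7  9.4] [-0.03  0.54 -0.08] yaw 3.125 0.11 28.37
0.2 [ 0.5373 -0.1603  0.0872] [-2.4 -1.6  8.6] [-0.34  0.47 -0.01] yaw 2.924 0.11 28.68
0.4 [ 0.5373 -0.1604  0.0872] [-2.4 -1.   8.6] [-0.35  0.55 -0.02] yaw 2.724 0.104 28.98
0.7 [ 0.5373 -0.1605  0.0872] [-2.  -2.1  8.9] [-0.49  0.55 -0.04] yaw 2.424 0.109 29.38
1.0 [ 0.5373 -0.1605  0.0872] [-1.9 -2.7  7.7] [-0.48  0.56  0.01] yaw 2.124 0.11 29.77
1.2 [ 0.5373 -0.1605  0.0872] [-1.9 -2.4  8.9] [-0.56  0.55  0.05] yaw 1.924 0.109 30.07
1.35 [ 0.5373 -0.1606  0.0872] [-2.5 -2.7  8.3] [-0.56  0.55 -0.04] yaw 1.774 0.107 30.34
1.45 [ 0.5373 -0.1606  0.0872] [-3.  -3.  10.3] [-0.56  0.58  0.01] yaw 1.674 0.108 30.59
1.52 [ 0.5373 -0.1606  0.0872] [-2.8 -3.1  8.3] [-0.62  0.56  0.  ] yaw 1.605 0.103 30.84
1.57 [ 0.5373 -0.1606  0.0872] [-2.6 -3.3  8.1] [-0.64  0.58  0.04] yaw 1.555 0.106 31.09
1.61 [ 0.5373 -0.1606  0.0872] [-2.6 -2.6  7.8] [-0.62  0.59  0.04] yaw 1.515 0.112 31.34
```

```bash
python3 - <<'E'
from rig import ctrl
from h import *
def avg():
    a=[]
    for _ in range(8): a.append(ctrl.get_obs()["ft_torque"]); ctrl.hold(.02)
    return np.mean(a,0).round(3)
y0=np.pi-.018; P=[.537,-.160,.0863]
print(avg())
for a in (1.65,1.69,1.73,1.77,1.81):
    ctrl.move_joints(ctrl.solve_ik(P,Rdown(y0-a))); t=avg(); o=ctrl.get_obs()
    print(a,t,o["ft_force"].round(1),o["joint_torque"][5].round(3),round(np.arctan2(o["eef_rot"][1,0],o["eef_rot"][0,0]),3),o["tool_pos"].round(4),round(o["clock"],2))
    if abs(t[2])>.25: break
for n in("scene","top"):
    ctrl.snapshot(n)
    for t in ["key","mark","marker","tape","salt"]:
        print(n,t,[(np.round(r["point"],4).tolist(),round(r["p"],2)) for r in ctrl.spot_point(t,n)[:2]])
E
```

```text
[-0.642  0.572  0.012]
1.65 [-0.68   0.57   0.016] [-2.1 -2.9  8.2] 0.031 1.475 [ 0.5372 -0.1606  0.0872] 31.86
1.69 [-0.662  0.588  0.031] [-2.2 -2.3  8.9] 0.044 1.435 [ 0.5372 -0.1606  0.0872] 32.24
1.73 [-0.631  0.596  0.096] [-2.3 -2.3  9.6] 0.098 1.395 [ 0.5372 -0.1606  0.0872] 32.62
1.77 [-0.62   0.579  0.189] [-2.9 -3.   8.4] 0.178 1.355 [ 0.5372 -0.1605  0.0872] 33.01
1.81 [-0.665  0.596  0.276] [-3.3 -3.   9.2] 0.276 1.315 [ 0.5372 -0.1606  0.0872] 33.39
scene key [([0.2918, -0.3407, 0.0048], 0.6), ([0.5354, -0.1651, 0.0316], 0.45)]
scene mark []
scene marker [([0.3791, -0.1564, 0.001], 0.89)]
scene tape [([0.6002, -0.4442, 0.0015], 0.86)]
scene salt [([0.6287, -0.3255, -0.003], 0.96)]
top key [([0.2859, -0.3428, 0.0087], 0.65), ([0.6016, -0.4434, -0.0064], 0.39)]
top mark []
top marker []
top tape [([0.6049, -0.4422, -0.0067], 0.84)]
top salt [([0.6258, -0.3267, -0.0008], 0.61)]
```

The turning torque climbs steeply from 1.70 rad to 0.28 N m, well above the 0.07 N m spring. The switch is therefore at its hard stop and held there, so I hand in.

```bash
python3 - <<'E'
from rig import ctrl
ctrl.hold(.3); o=ctrl.get_obs(); print(o["ft_torque"].round(2),o["clock"]); print(ctrl.sign_off())
E
```

```text
[-0.62  0.57  0.3 ] 34.2917
the job is handed in; nothing more can be done
None
```

I handed the job in at 34.3 s: by wrist-camera measurement the bush sits about 1–2 mm from centre under the needle (the coarser scene camera suggested up to about 4 mm), the key is fully home and held clockwise against its stop, and the marker, tape roll and salt jar are where they were.

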